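# Zero the film density meter and seat the film carrier under its head

## Robot

A 6-joint arm with a two-finger parallel gripper is mounted at the origin on the work surface. World frame = base frame: x ahead of the robot, y to its left, z up, the work surface at z = 0. Lengths are in m, angles in degrees, forces in N, time in s.
With the tool pointing down it reaches from about 0.25 to 0.725 m from the base axis. Payload 9.7 kg.
Tool frame: the origin (TCP) lies on the centre line of the jaws, within the pads' length; the fingertips stand 22 mm ahead of it and the grasp point (between the pads) lies 3 mm ahead of it; z points along the fingers, y is the direction in which the jaws open and shut (so a half turn about z gives the same grasp; the last joint's range is limited). The gripper opens to 85 mm and grips with 20 to 120 N. Pads are 22 mm wide; open, the fingers measure 114 mm over their backs; the gripper's body (76 mm by 85 mm) begins 54 mm behind the grasp point. The pads swing forward as they close: fully open they stand 13 mm farther back than shut.
Start: joints at [-74.083, 4.979, 10.078, 95.1, 0, 90], TCP at [0.151, -0.529, 0.253] pointing down, gripper open.
Joint ranges: [-179.16, 179.16], [-48.56, 103.87], [-65.8, 70.77], [-126.05, 130.52], [-82.76, 87.17], [-180, 180]. Speed limits (degrees/s): [127.2, 127.2, 147.25, 180, 180, 180].

## Interface

Orientations are given as [roll, pitch, yaw] about the fixed x, y, z axes, in that order (R = Rz(yaw) Ry(pitch) Rx(roll)).
In Python, from workcell import get_obs, camera, camera_params, job_done gives the robot as it stands.
- The arm moves only by the tool servo_tool, never from a script. Its argument "steps" is a list of rows, each an object of numbers: "x", "y", "z": the shift along the world's x, y, z in mm; "yaw": the turn about the world's z in degrees. A call has 1 to 12 rows; each row is the pose to reach, as a shift and turn from the pose measured when the call began; what a row does not reach only later rows make up. A row lasts 1/8 s, in which the tool goes at most 62.5 mm and 10.7 degrees, less where a joint would pass 70% of its speed; a pose out of reach is approached as far as the arm can. A call with a gripper value outside its range is refused whole. "grip" is the finger opening in mm, from 0 to 85.4, set as the call begins (left out, the last holds). The fingers move at their own pace and stop on an object; "grip_force" is the grip in N (left out, the last holds). Time passes only in rows, so rows that repeat a pose let the fingers close. It gives the time, the measured TCP pose, the force and the opening at its end, in the units of the state.
- get_obs(): the state, without advancing time (a new reading comes with each control period).
- camera(name): name is "side" or "top" or "wrist"; returns (picture, depth): 420x560x3 uint8, red, green, blue; 420x560 float32, m along the optical axis (not along the pixel's ray), 0 where there is no reading.
- camera_params(name): a dict with "intrinsics" (3x3 intrinsics, pixels), "D" ([k1, k2, p1, p2, k3] as OpenCV has them; the pictures are not rectified), "rvec" (rotation vector, rad) and "tvec" (3), from world to camera coordinates, as OpenCV has them; the wrist camera has in their place "hand_eye" (4x4, takes a point from camera to tool coordinates, whose origin is the TCP and whose axes are the flange's). Camera axes: x right, y down, z forward; pixel columns grow to the right and rows downward; lengths in m; the calibration is good to about 2 mm. A picture is of the moment at which its call begins: read the wrist's pose just before it. camera_params takes no time and is no camera call.
- job_done(): hands the job in, once; it reports no verdict.
The state is a dict: "time": time; "q": joint angles; "qd": joint speeds; "joint_efforts": joint torques, N m; "ee_pos": TCP position; "tcp_rot": TCP orientation; "wrist_force": force on the tool from outside, world axes, zero at the start; "torque": the same for the moment, N m; "opening": finger opening in m.
Only numpy, scipy, OpenCV 4.12 (cv2) and the standard library are available. Lean on these libraries where they do the work, as an engineer would, in place of code of your own. Each camera call takes 0.05 s, during which the arm holds its last target.

## Task

Zero the meter on its empty stand: press the push button on the small grey box fully down and let it come up again. Then take the film carrier by its upright grip, slide it hole first between the stand's guides and under the measuring head until its hole drops over the locating pin hidden there, press it down with the spring platen to the bottom of its travel, and finish still holding it pressed down. Leave the other things on the table where they are.

Things in the scene. Friction and masses are not known exactly. Their poses are not given: they have to be found in the camera images.
- zero (a joint): Travel of the zeroing push button in m: 0 up, 0.006 fully down (5 N holds it there); springs back up when released. A round white cap of 28 mm diameter in a grey housing on a fixed grey box (90 x 75 x 35 mm), which stands to the robot's right of the stand.
- zero_top (a point): Centre of the top of the button's cap, 57 mm above the table and 10 mm above its housing; pressed straight down.
- stand: Fixed measuring stand, base 230 (x) x 130 (y) x 24 mm; base spans x -100 to 130 mm of its frame. Origin on the table, on its centreline; x is the sliding-in direction (away from the robot), z up. The coordinates told for its other parts are in mm in this frame. On it: guide rails, a spring platen, and a white measuring head overhanging its far part.
- guide_mouth (a point): Centre of the front mouth of the two aluminium guide rails, at x -100, y 0, z 52 of the stand (the height of the rails' tops). Rails' inner faces are at y -36.5 and +36.5 for x -50 to 85; in front of that (x -100 to -50) they flare out to y -46 and +46. The carrier comes in here, level, held just higher than the pin's top.
- pin_zone (a point): Fixed point at x 45, y 0, z 45 of the stand, under the head. The hidden 10 mm steel pin stands within 8 mm of it along x (x 37 to 53, y 0), elsewhere each time, to be found by feel. Its chamfered top is at z 45, 5 mm above the platen: a carrier let down on it stops 5 mm up, and drops when its 14 mm hole is over it.
- head_edge (a point): Middle of the lower front edge of the white measuring head, at x 0, y 0, z 70 of the stand. The head is 62 mm wide, underside z 70, top z 100, and reaches back to a 110 mm wide column that begins at x 90; it hides the pin and leaves no way to set the carrier on from above.
- platen (a joint): Downward travel in m of the steel spring platen (x -95 to 70, y -33 to 33, top at z 40 of the stand): 0 up, 0.006 at the bottom. It begins to sink at 6 N (carrier's weight included), bottoms at 12 N and springs back when let go. Carrier seated but not pressed: underside at z 40; fully pressed: z 34.
- carrier: Loose film carrier, flat on the table to the robot's right: aluminium plate 140 (x) x 70 (y) x 8 mm, about 0.35 kg, round dark film window in the middle. Origin: centre of its underside; x points to its hole end, z up. 14 mm through hole at x +50. Black upright grip, 30 (x) x 14 (y) mm, at x -40, rising to 53 mm above the underside.
- carrier_hole (a point): Centre of the carrier's hole, on its underside.
- carrier_grip (a point): Point in the middle of the carrier's upright grip, 34 mm above the carrier's underside and 19 mm below the grip's top; pinched across its 14 mm width (the carrier's y).
- loupe: Black magnifier, 44 mm diameter, 50 mm high; bystander. Origin: underside.
- blank_plate: Plain aluminium plate 100 x 60 x 8 mm, no hole and no grip, near the robot; bystander. Origin: underside.
- pen: Black marker 130 x 12 x 10 mm, lying; bystander. Origin: underside.
- dust_jar: Small jar, 56 mm diameter, 70 mm high, to the left; bystander. Origin: underside.
- foil_tray: Open grey tray 120 x 90 x 30 mm, to the right; bystander. Origin: underside.
Things that resemble listed ones, but are neither listed nor needed, are in the scene too. Of the things that look like the carrier, the middle-sized one is meant.

How it is judged:
By the outcome, as a careful person would: the job done as asked, in the order asked, and still so for the second after the job is handed in, while the arm keeps its last pose, push and grip.
It also fails if it takes over 58 s, if anything falls off the work surface, if the arm or the gripper's body presses on something with over 40 N, if the wrist force passes 120 N, or if a joint passes its speed limit or range.

## Working session

There is one attempt and no reset: what is moved stays moved. The work goes in short steps, Python scripts to look and compute and a tool call to move; the robot and the scene stay as the last step left them, time stands still between calls to the robot, and variables do not carry over. Pictures are saved under pics/ and viewed, and the job is handed in when it is done.

Besides the shell and the picture viewer there is one more tool, called after ">>>" in YAML: its name, and indented under it one key for each argument. servo_tool: Moves the arm, as the interface text tells. Its arguments: {"type":"object","properties":{"steps":{"type":"array"},"grip":{"type":"number"},"grip_force":{"type":"number"}},"required":["steps"]}

```bash
ls; mkdir -p pics; cat > h.py <<'E'
import numpy as np, cv2, pickle
from workcell import get_obs, camera, camera_params
def snap(names):
    for n in names:
        o=get_obs(); p,d=camera(n); pr=camera_params(n)
        pickle.dump((o,p,d,pr),open(f'pics/{n}.pkl','wb'))
        cv2.imwrite(f'pics/{n}_{o["time"]:.2f}.png',p[:,:,::-1]); print(n,f'pics/{n}_{o["time"]:.2f}.png')
E
python3 - <<'E'
from h import *
print(get_obs())
snap(['top','side','wrist'])
for n in ['top','side','wrist']: print(camera_params(n))
E
```

```text
pics
{'time': 0.0, 'q': array([-7.40818337e+01,  5.01019159e+00,  1.00354344e+01,  9.50996591e+01,
        1.72180773e-03,  8.99986600e+01]), 'qd': array([-0.10454059, -0.08395334,  0.02132684,  0.00698818, -0.08798467,
       -0.00887577]), 'joint_efforts': array([-1.75687896e-04, -5.20393825e+01,  4.64800465e+01,  1.66338327e-02,
       -1.88130991e-05, -1.17446396e-05]), 'ee_pos': array([ 0.15079891, -0.52871853,  0.25260055]), 'tcp_rot': array([-1.79925584e+02, -1.72354666e-03,  1.59195041e+01]), 'wrist_force': array([-0.09874182,  0.0995198 , -0.38819408]), 'torque': array([-0.00558985, -0.00943209, -0.04797797]), 'opening': 0.08547956389156067}
top pics/top_0.00.png
side pics/side_0.05.png
wrist pics/wrist_0.10.png
{'intrinsics': array([[513.49235382,   0.        , 279.05815356],
       [  0.        , 513.49235382, 212.5072616 ],
       [  0.        ,   0.        ,   1.        ]]), 'D': array([-0.1607919,  0.       ,  0.       ,  0.       ,  0.       ]), 'rvec': array([ 2.15922545, -2.06061085,  0.20315372]), 'tvec': array([-0.02175262,  0.55058468,  1.2649497 ])}
{'intrinsics'
[... 245 characters left out ...]
[ 2.38861221, -0.36578723,  0.11701194]), 'tvec': array([-0.53419995,  0.16737574,  1.17808396])}
{'intrinsics': array([[356.09333955,   0.        , 280.09925482],
       [  0.        , 356.09333955, 209.21865927],
       [  0.        ,   0.        ,   1.        ]]), 'D': array([-0.08952862,  0.        ,  0.        ,  0.        ,  0.        ]), 'hand_eye': array([[-3.35507168e-04, -9.65873418e-01, -2.59014338e-01,
         6.55160171e-02],
       [ 9.99999937e-01, -2.93508231e-04, -2.00820345e-04,
        -5.81329319e-06],
       [ 1.17944193e-04, -2.59014389e-01,  9.65873456e-01,
        -1.21426585e-01],
       [ 0.00000000e+00,  0.00000000e+00,  0.00000000e+00,
         1.00000000e+00]])}
```

View pics/top_0.00.png

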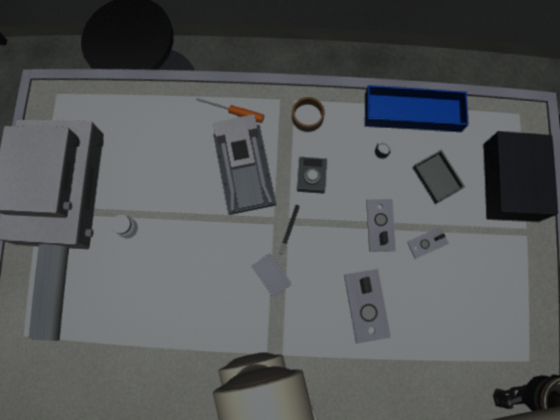

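View pics/side_0.05.png

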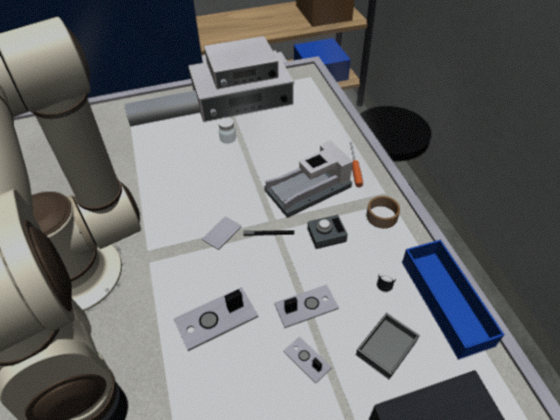

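View pics/wrist_0.10.png

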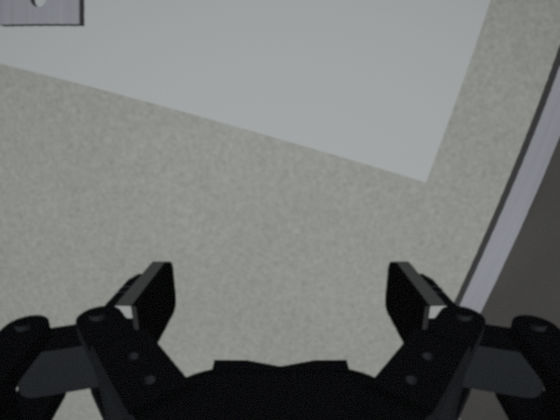

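The picture shows three carrier-like plates in the top view: large at (367,305), middle at (380,225) and small at (428,243). The middle-sized one, at (380,225), should be the one meant. I'll measure all three and check a crop.

```bash
cat >> h.py <<'E'
def load(n): return pickle.load(open(f'pics/{n}.pkl','rb'))
def TRz(o,pr):
    # returns R,t camera->world
    if 'hand_eye' in pr:
        from scipy.spatial.transform import Rotation as R
        Rt=R.from_euler('xyz',o['tcp_rot'],degrees=True).as_matrix()
        H=np.array(pr['hand_eye']); return Rt@H[:3,:3], Rt@H[:3,3]+o['ee_pos']
    Rm=cv2.Rodrigues(pr['rvec'])[0]; return Rm.T, -Rm.T@pr['tvec']
def rays(n,uv):
    o,p,d,pr=load(n)
    x=cv2.undistortPoints(np.array(uv,float).reshape(-1,1,2),pr['intrinsics'],pr['D'])[:,0]
    R,t=TRz(o,pr); return np.c_[x,np.ones(len(x))]@R.T,t
def atz(n,uv,z):
    r,t=rays(n,uv); z=np.broadcast_to(z,len(r)); return t+r*((z-t[2])/r[:,2])[:,None]
def cloud(n):
    o,p,d,pr=load(n); h,w=d.shape
    uv=np.stack(np.meshgrid(np.arange(w),np.arange(h)),-1).reshape(-1,2)
    r,t=rays(n,uv); return (t+r*d.reshape(-1,1)).reshape(h,w,3)
def tri(n1,uv1,n2,uv2):
    a,t1=rays(n1,[uv1]); b,t2=rays(n2,[uv2]); a,b=a[0],b[0]
    s=np.linalg.lstsq(np.c_[a,-b],t2-t1,rcond=None)[0]
    P,Q=t1+a*s[0],t2+b*s[1]; return (P+Q)/2,np.linalg.norm(P-Q)
def proj(n,P):
    o,p,d,pr=load(n); R,t=TRz(o,pr)
    return cv2.projectPoints((np.atleast_2d(P)-t)@R,np.zeros(3),np.zeros(3),pr['intrinsics'],pr['D'])[0][:,0]
def crop(n,x0,y0,x1,y1,s,out):
    p=load(n)[1][y0:y1,x0:x1,::-1]; cv2.imwrite(out,cv2.resize(cv2.convertScaleAbs(p,alpha=1.3),None,fx=s,fy=s,interpolation=cv2.INTER_CUBIC))
E
python3 - <<'E'
from h import *
C=cloud('top'); p=load('top')[1]
for n,u,v in [('mid',380,205),('large',360,318),('small',415,250),('table',330,300),('btn',312,175),('head',240,125),('base',240,200)]:
    print(n,C[v,u].round(3))
crop('top',200,90,340,230,5,'pics/ct1.png'); crop('top',340,190,460,350,3.6,'pics/ct2.png')
crop('side',250,130,410,310,3.3,'pics/cs1.png')
E
```

```text
mid [ 0.595 -0.267  0.002]
large [ 0.292 -0.217  0.013]
small [ 0.476 -0.361  0.008]
table [ 0.336 -0.139  0.003]
btn [ 0.654 -0.077  0.06 ]
head [0.769 0.115 0.1  ]
base [0.583 0.108 0.04 ]
```

View pics/ct1.png

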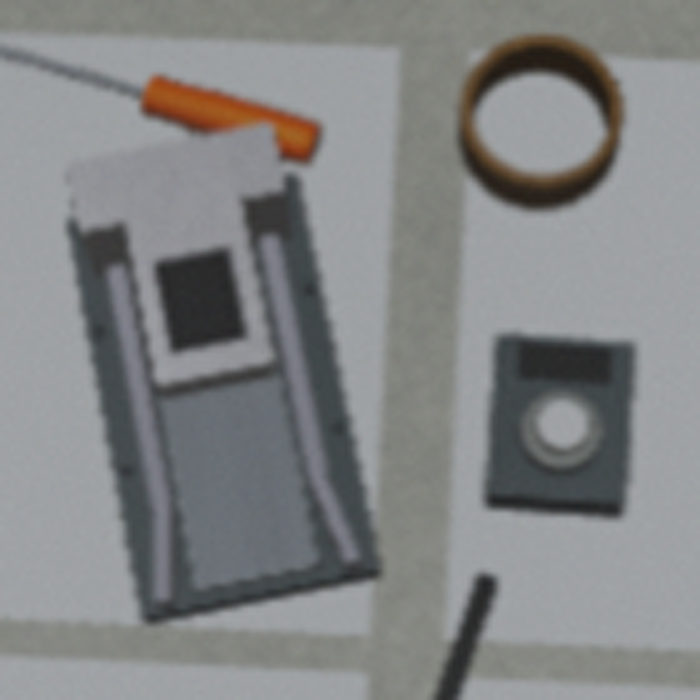

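View pics/ct2.png

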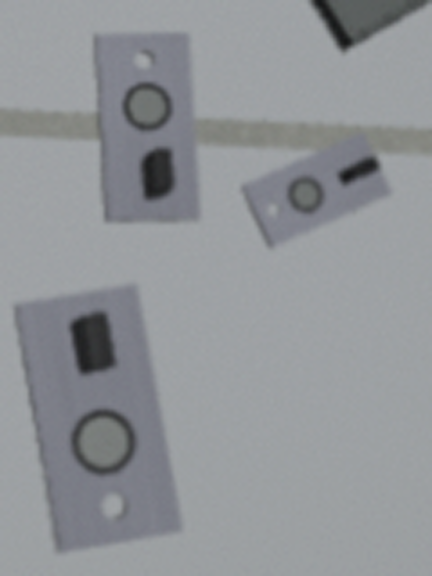

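View pics/cs1.png

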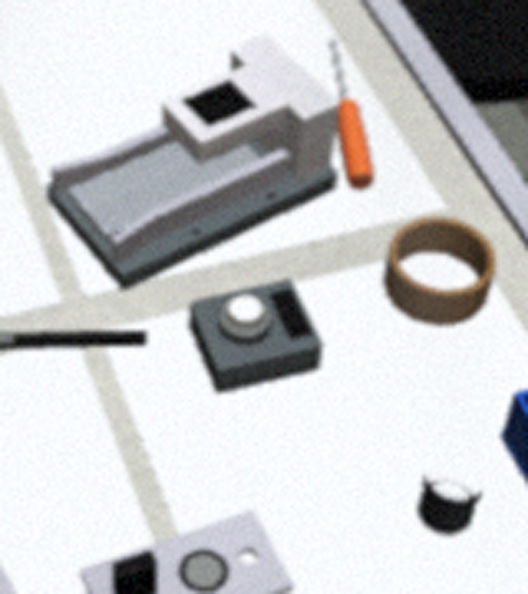

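The crop confirms it: the plate at crop (147,127) is the middle one of the three, with its hole at the far end and its grip at the near end. Next I'll triangulate it.

```bash
python3 - <<'E'
from h import *
g=lambda a,x0,y0,s:(np.array(a,float)+.5)/s-.5+[x0,y0]
c2=lambda a:g(a,340,190,3.6); c1=lambda a:g(a,200,90,5); s1=lambda a:g(a,250,130,3.3)
for nm,cor in [('mid',[(94,34),(188,33),(200,219),(105,221)]),('large',[(14,305),(136,285),(182,530),(56,551)]),('small',[(242,186),(362,134),(393,191),(270,247)])]:
    P=atz('top',c2(cor),.008); print(nm,P.round(4).tolist(), 'sides',[round(float(np.linalg.norm(P[i]-P[(i+1)%4])),4) for i in range(4)],'ctr',P.mean(0).round(4))
print('hole',atz('top',c2([(145,59)]),.008), 'win',atz('top',c2([(147,106)]),.008))
print('hole tri',tri('top',c2([(145,59)])[0],'side',s1([(249,557)])[0]),'win tri',tri('top',c2([(147,106)])[0],'side',s1([(204,570)])[0]))
print('btn tri',tri('top',c1([(564,423)])[0],'side',s1([(246,307)])[0]), atz('top',c1([(564,423)]),.057))
# base corners: near-left, near-right at z .024
P=atz('top',c1([(148,610),(379,573),(70,222),(298,180)]),.024);print('base',P.round(4).tolist())
Q=atz('top',c1([(165,598),(350,558)]),.052);print('rail mouths',Q.round(4).tolist())
# rail inner ends far (x=85)
H=atz('top',c1([(159,385),(275,362)]),.1);print('head front top',H.round(4).tolist())
print('rail tri L', tri('top',c1([(165,598)])[0],'side',s1([(57,177)])[0]),'R',tri('top',c1([(350,558)])[0],'side',s1([(122,236)])[0]))
E
```

```text
mid [[0.6084, -0.2267, 0.008], [0.6126, -0.2978, 0.008], [0.4725, -0.3074, 0.008], [0.468, -0.2368, 0.008]] sides [0.0712, 0.1404, 0.0707, 0.1407] ctr [ 0.5404 -0.2672  0.008 ]
large [[0.4037, -0.1714, 0.008], [0.4219, -0.2605, 0.008], [0.2467, -0.2973, 0.008], [0.2289, -0.2067, 0.008]] sides [0.0909, 0.1791, 0.0923, 0.1784] ctr [ 0.3253 -0.234   0.008 ]
small [[0.4983, -0.3388, 0.008], [0.5414, -0.4304, 0.008], [0.4993, -0.4537, 0.008], [0.4538, -0.3599, 0.008]] sides [0.1013, 0.0482, 0.1043, 0.0493] ctr [ 0.4982 -0.3957  0.008 ]
hole [[ 0.59105348 -0.26528187  0.008     ]] win [[ 0.55536512 -0.26705675  0.008     ]]
hole tri (array([ 0.59148854, -0.26555086,  0.00661398]), np.float64(0.0002348190716087334)) win tri (array([ 0.55555212, -0.2669361 ,  0.00878206]), np.float64(0.0006747908105532763))
btn tri (array([ 0.65683687, -0.07822559,  0.0569859 ]), np.float64(1.1584195497312103e-05)) [[ 0.65683884 -0.07822541  0.057     ]]
base [[0.5539, 0.1362, 0.024], [0.5795, 0.0152, 0.024], [0.7686, 0.1941, 0.024], [0.7982, 0.0704, 0.024]]
rail mouths [[0.555, 0.1246, 0.052], [0.5805, 0.03, 0.052]]
head front top [[0.6552, 0.1298, 0.1], [0.67, 0.0716, 0.1]]
rail tri L (array([0.55761925, 0.12588185, 0.03975989]), np.float64(0.00024899364299651696)) R (array([0.58401667, 0.02980397, 0.05178785]), np.float64(0.0067108354677359264))
```

>>> servo_tool:
  steps:
    - {"x": 55,"y": 60,"z": 5}
    - {"x": 95,"y": 100,"z": 10}
    - {"x": 135,"y": 145,"z": 10}
    - {"x": 180,"y": 190,"z": 20}
    - {"x": 220,"y": 235,"z": 20}
    - {"x": 260,"y": 280,"z": 25}
    - {"x": 300,"y": 320,"z": 30}
    - {"x": 340,"y": 365,"z": 30}
    - {"x": 380,"y": 410,"z": 30}
    - {"x": 420,"y": 450,"z": 30}
    - {"x": 450,"y": 480,"z": 30}
    - {"x": 450,"y": 480,"z": 30}
  grip: 0

```text
schema error: expected keys x, y, z, yaw
```

```bash
python3 - <<'E'
from h import *
o=get_obs(); print(o['time'],o['ee_pos'],o['tcp_rot'],o['wrist_force'],o['qd'].round(1),o['opening'])
snap(['wrist'])
E
```

```text
0.15 [ 0.15077219 -0.52877821  0.25275108] [-1.79941994e+02  2.16363815e-03  1.59158516e+01] [-0.09240167  0.18670441  0.4978147 ] [-0.1 -0.1  0.1 -0.1  0.1 -0.1] 0.08502014180341975
wrist pics/wrist_0.15.png
```

>>> servo_tool:
  steps:
    - {"x": 45,"y": 50,"z": 5,"yaw": 0}
    - {"x": 90,"y": 95,"z": 10,"yaw": 0}
    - {"x": 135,"y": 145,"z": 10,"yaw": 0}
    - {"x": 180,"y": 190,"z": 20,"yaw": 0}
    - {"x": 220,"y": 235,"z": 20,"yaw": 0}
    - {"x": 260,"y": 280,"z": 25,"yaw": 0}
    - {"x": 300,"y": 320,"z": 30,"yaw": 0}
    - {"x": 340,"y": 365,"z": 30,"yaw": -1}
    - {"x": 380,"y": 410,"z": 30,"yaw": -1}
    - {"x": 420,"y": 450,"z": 30,"yaw": -1.5}
    - {"x": 450,"y": 480,"z": 30,"yaw": -1.5}
    - {"x": 450,"y": 480,"z": 30,"yaw": -1.5}
  grip: 0

```text
time: 1.7
ee_pos: [0.6022, -0.0466, 0.2812]
tcp_rot: [-179.9, 0.1, 14.6]
wrist_force: [0.2, -0.4, 0.6]
opening: 0.0
```

```bash
python3 - <<'E'
from h import *
o=get_obs(); print(o['time'],o['ee_pos'],o['tcp_rot'],o['wrist_force'],o['qd'].round(1),o['opening'])
snap(['wrist'])
E
```

```text
1.7 [ 0.60216294 -0.04655623  0.281224  ] [-1.79902052e+02  1.04693339e-01  1.46021662e+01] [ 0.1921488  -0.36278412  0.61015412] [-2.7 -2.6 -1.9  0.6 -0.7 -1.5] 1.9357851913835433e-05
wrist pics/wrist_1.70.png
```

View pics/wrist_1.70.png

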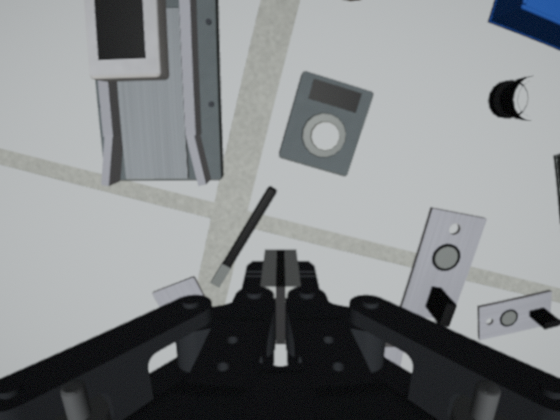

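```bash
python3 - <<'E'
from h import *
crop('wrist',70,0,250,200,4,'pics/cw1.png'); crop('wrist',380,190,500,340,4,'pics/cw2.png')
print('btn',atz('wrist',[(325,135)],.057)); print('hole',atz('wrist',[(454,229)],.008))
E
```

```text
btn [[ 0.65730936 -0.076105    0.057     ]]
hole [[ 0.59114134 -0.26295221  0.008     ]]
```

View pics/cw1.png

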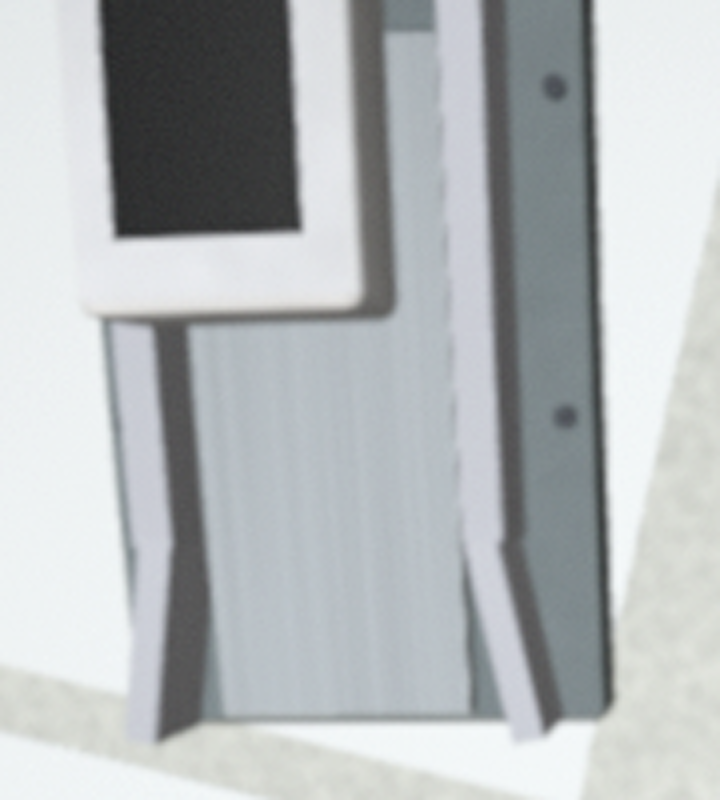

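View pics/cw2.png

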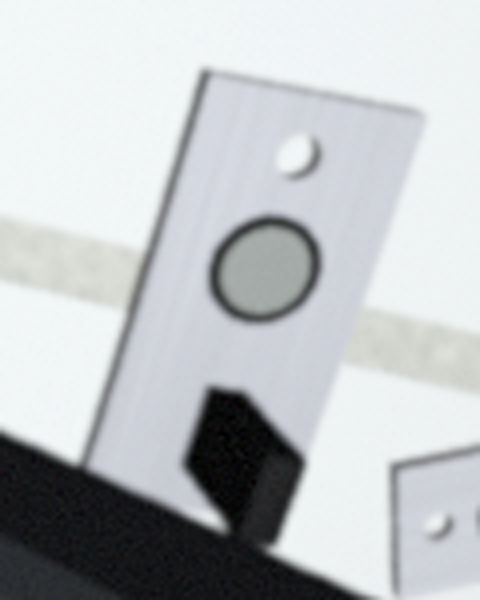

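```bash
python3 - <<'E'
from h import *
c=lambda a:(np.array(a,float)+.5)/4-.5+[70,0]
B=atz('wrist',c([(173,541),(465,541),(158,740),(515,740),(437,3),(155,325)]),.052); print(B.round(4).tolist())
print('w bend',np.linalg.norm(B[0]-B[1]),'w mouth',np.linalg.norm(B[2]-B[3]))
ang=lambda a,b:np.degrees(np.arctan2(*(b-a)[[1,0]]))
print('yaw: R rail',ang(B[1],B[4]),'L rail',ang(B[0],B[5]),'perp bend',ang(B[0],B[1])+90,'perp mouth',ang(B[2],B[3])+90)
y=np.radians(14.2)
for s in (14,14.5,15):
  y=np.radians(s);ex=np.array([np.cos(y),np.sin(y),0])
  print(s,'origin from bend',((B[0]+B[1])/2+.05*ex).round(4),'from mouth',((B[2]+B[3])/2+.1*ex).round(4))
E=atz('wrist',c([(607,715),(585,5),(130,715)]),.024); print('base R edge',ang(E[0],E[1]),E)
c2=lambda a:(np.array(a,float)+.5)/4-.5+[380,190]
P=atz('wrist',c2([(205,72),(424,115),(84,465),(299,156)]),.008); print('carrier',P.round(4).tolist(),'yaw',ang(P[2],P[0]),ang(P[0],P[1])+90)
G=atz('wrist',c2([(186,463),(211,388),(240,391),(304,464)]),.008); print('grip base?',G.round(4).tolist())
G=atz('top',(np.array([(142,196),(144,150),(172,149),(174,190)])+.5)/3.6-.5+[340,190],.053); print('grip top(top)',G.round(4).tolist())
E
```

```text
[[0.606, 0.1259, 0.052], [0.6235, 0.0544, 0.052], [0.5551, 0.1226, 0.052], [0.5781, 0.0327, 0.052], [0.7419, 0.0858, 0.052], [0.656, 0.1384, 0.052]]
w bend 0.07355453488108556 w mouth 0.09282467411164574
yaw: R rail 14.8398513641073 L rail 14.021491032812222 perp bend 13.766820694422151 perp mouth 14.335656528921632
14 origin from bend [0.6633 0.1022 0.052 ] from mouth [0.6636 0.1018 0.052 ]
14.5 origin from bend [0.6632 0.1027 0.052 ] from mouth [0.6634 0.1027 0.052 ]
15 origin from bend [0.6631 0.1031 0.052 ] from mouth [0.6632 0.1035 0.052 ]
base R edge 14.471430694618206 [[0.58408261 0.01477566 0.024     ]
 [0.75583561 0.05910265 0.024     ]
 [0.55128094 0.14357878 0.024     ]]
carrier [[0.6087, -0.2258, 0.008], [0.6134, -0.2964, 0.008], [0.4786, -0.2352, 0.008], [0.5917, -0.2632, 0.008]] yaw 4.164467196484791 3.8318311012820914
grip base? [[0.487, -0.2673, 0.008], [0.5137, -0.2652, 0.008], [0.5149, -0.2747, 0.008], [0.4956, -0.3056, 0.008]]
grip top(top) [[0.481, -0.2557, 0.053], [0.5142, -0.2567, 0.053], [0.5158, -0.277, 0.053], [0.4863, -0.2787, 0.053]]
```

Two views agree to within about 2 mm:
- **Button:** (0.657, -0.077, 0.057)
- **Stand:** origin (0.6634, 0.1024), yaw 14.4°
- **Carrier:** yaw 4.0°, grip at (0.501, -0.269)

Now the button.

>>> servo_tool:
  steps:
    - {"x": 28,"y": -15,"z": -40,"yaw": 0}
    - {"x": 55,"y": -30,"z": -90,"yaw": 0}
    - {"x": 55,"y": -30,"z": -140,"yaw": 0}
    - {"x": 55,"y": -30,"z": -180,"yaw": 0}
    - {"x": 55,"y": -30,"z": -195,"yaw": 0}
    - {"x": 55,"y": -30,"z": -198,"yaw": 0}
    - {"x": 55,"y": -30,"z": -198,"yaw": 0}

```text
time: 2.62
ee_pos: [0.6569, -0.0781, 0.0858]
tcp_rot: [-180.0, -0.0, 14.5]
wrist_force: [0.7, 0.8, 0.6]
opening: -0.0001
```

>>> servo_tool:
  steps:
    - {"x": 0,"y": 0.5,"z": -5,"yaw": 0}
    - {"x": 0,"y": 0.5,"z": -8,"yaw": 0}
    - {"x": 0,"y": 0.5,"z": -11,"yaw": 0}
    - {"x": 0,"y": 0.5,"z": -12,"yaw": 0}
    - {"x": 0,"y": 0.5,"z": -12,"yaw": 0}

```text
time: 3.25
ee_pos: [0.6574, -0.0776, 0.0743]
tcp_rot: [180.0, -0.1, 14.5]
wrist_force: [2.4, -0.5, 3.7]
opening: 0.0001
```

>>> servo_tool:
  steps:
    - {"x": 0,"y": 0,"z": -2,"yaw": 0}
    - {"x": 0,"y": 0,"z": -3,"yaw": 0}
    - {"x": 0,"y": 0,"z": -3,"yaw": 0}
    - {"x": 0,"y": 0,"z": -3,"yaw": 0}

```text
time: 3.75
ee_pos: [0.6574, -0.0776, 0.0729]
tcp_rot: [180.0, -0.2, 14.5]
wrist_force: [-3.3, 1.3, 13.1]
opening: -0.0001
```

The force jumped from 3.7 N to 13 N at the expected 6 mm, so the button is fully down. I'll let it up and move over the carrier.

>>> servo_tool:
  steps:
    - {"x": 0,"y": 0,"z": 3,"yaw": 0}
    - {"x": 0,"y": 0,"z": 12,"yaw": 0}
    - {"x": 0,"y": 0,"z": 45,"yaw": 0}
    - {"x": -26,"y": -32,"z": 80,"yaw": -2}
    - {"x": -60,"y": -74,"z": 87,"yaw": -4}
    - {"x": -95,"y": -116,"z": 87,"yaw": -7}
    - {"x": -125,"y": -153,"z": 87,"yaw": -9}
    - {"x": -156,"y": -191,"z": 87,"yaw": -10.5}
    - {"x": -156,"y": -191,"z": 87,"yaw": -10.5}
    - {"x": -156,"y": -191,"z": 87,"yaw": -10.5}
  grip: 0

```text
time: 5.0
ee_pos: [0.5013, -0.2685, 0.1598]
tcp_rot: [-180.0, -0.1, 4.0]
wrist_force: [-0.4, -0.2, 0.2]
opening: -0.0002
```

```bash
python3 - <<'E'
from h import *
o=get_obs(); print(o['time'],o['ee_pos'],o['tcp_rot'],o['wrist_force'],o['qd'].round(1),o['opening'])
snap(['wrist','side'])
crop('side',220,190,380,310,4.5,'pics/cs2.png')
E
```

```text
5.0 [ 0.50131535 -0.26852113  0.15980816] [-1.79997082e+02 -1.49186495e-01  3.99800901e+00] [-0.35722165 -0.15296172  0.18128369] [ 1.3  0.5  0.3 -0.1 -0.1 -0.1] -0.000176207335715088
wrist pics/wrist_5.00.png
side pics/side_5.05.png
```

View pics/cs2.png

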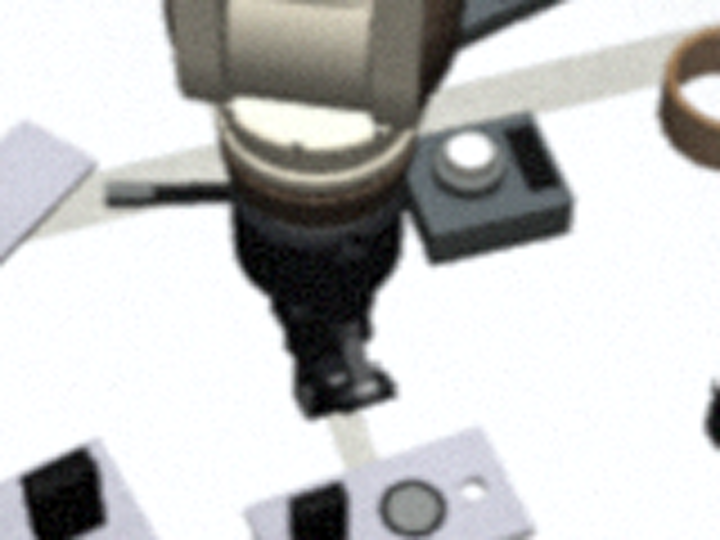

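```bash
ls -t pics | head -4; cp pics/wrist_4.*.png pics/w5.png 2>/dev/null || cp pics/wrist_5.*.png pics/w5.png
```

```text
cs2.png
side_5.05.png
side.pkl
wrist_5.00.png
```

View pics/w5.png

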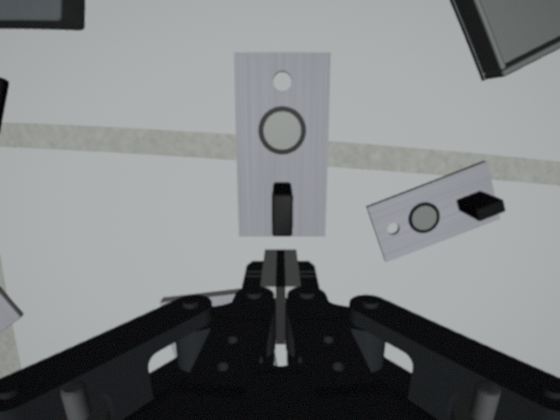

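```bash
python3 - <<'E'
from h import *
P=atz('wrist',[(235,53),(329.5,53),(326.5,236),(239,236),(282.5,81)],.008);print(P.round(4).tolist(),P[:4].mean(0))
y=np.radians(4);ex=np.array([np.cos(y),np.sin(y),0])
print('grip',P[:4].mean(0)-.04*ex, 'from hole',P[4]-.09*ex)
print('gripXY by image top', atz('wrist',[(273,195),(292,195),(273,234),(292,234)],.053).round(4).tolist())
ang=lambda a,b:np.degrees(np.arctan2(*(b-a)[[1,0]]))
print(ang(P[3],P[0]),ang(P[2],P[1]),ang(P[0],P[1])+90)
crop('wrist',225,40,340,245,2.9,'pics/cw3.png')
E
```

```text
[[0.6085, -0.2282, 0.008], [0.6132, -0.2965, 0.008], [0.4741, -0.3081, 0.008], [0.4692, -0.2372, 0.008], [0.5911, -0.264, 0.008]] [ 0.54125476 -0.2675226   0.008     ]
grip [ 0.5013522  -0.27031286  0.008     ] from hole [ 0.50131316 -0.27023276  0.008     ]
gripXY by image top [[0.5152, -0.2628, 0.053], [0.5161, -0.2752, 0.053], [0.4882, -0.2645, 0.053], [0.4891, -0.2773, 0.053]]
3.6859079358171085 4.761173167702099 4.007361610092843
```

View pics/cw3.png

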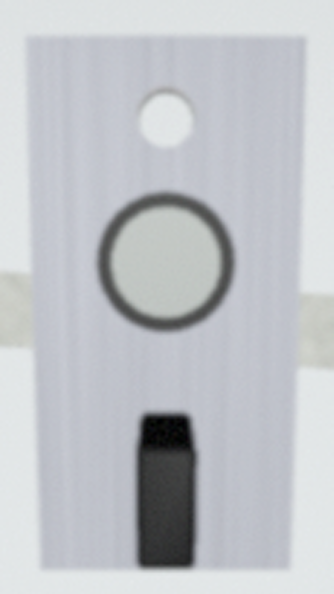

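>>> servo_tool:
  steps:
    - {"x": 0,"y": -1.7,"z": 0,"yaw": 0}
    - {"x": 0,"y": -1.7,"z": -10,"yaw": 0}
    - {"x": 0,"y": -1.7,"z": -20,"yaw": 0}
    - {"x": 0,"y": -1.7,"z": -40,"yaw": 0}
    - {"x": 0,"y": -1.7,"z": -65,"yaw": 0}
    - {"x": 0,"y": -1.7,"z": -90,"yaw": 0}
    - {"x": 0,"y": -1.7,"z": -110,"yaw": 0}
    - {"x": 0,"y": -1.7,"z": -122,"yaw": 0}
    - {"x": 0,"y": -1.7,"z": -123,"yaw": 0}
    - {"x": 0,"y": -1.7,"z": -123,"yaw": 0}
  grip: 45

```text
time: 6.35
ee_pos: [0.5022, -0.2697, 0.0373]
tcp_rot: [180.0, -0.2, 4.1]
wrist_force: [-0.2, 1.0, 0.6]
opening: 0.0452
```

>>> servo_tool:
  steps:
    - {"x": 0,"y": 0,"z": 0,"yaw": 0}
    - {"x": 0,"y": 0,"z": 0,"yaw": 0}
    - {"x": 0,"y": 0,"z": 0,"yaw": 0}
    - {"x": 0,"y": 0,"z": 0,"yaw": 0}
    - {"x": 0,"y": 0,"z": 0,"yaw": 0}
  grip: 5
  grip_force: 80

```text
time: 6.98
ee_pos: [0.5027, -0.27, 0.0383]
tcp_rot: [179.9, -0.3, 4.1]
wrist_force: [-0.2, 0.1, 5.5]
opening: 0.013
```

>>> servo_tool:
  steps:
    - {"x": 0,"y": 0,"z": 8,"yaw": 0}
    - {"x": 0,"y": 0,"z": 30,"yaw": 0}
    - {"x": 0,"y": 0,"z": 65,"yaw": 0}
    - {"x": 0,"y": 10,"z": 95,"yaw": 0}
    - {"x": -6,"y": 40,"z": 100,"yaw": 2}
    - {"x": -15,"y": 85,"z": 100,"yaw": 4}
    - {"x": -24,"y": 135,"z": 100,"yaw": 6}
    - {"x": -33,"y": 185,"z": 100,"yaw": 7}
    - {"x": -42,"y": 235,"z": 100,"yaw": 9}
    - {"x": -52,"y": 285,"z": 100,"yaw": 10}
    - {"x": -57,"y": 316,"z": 100,"yaw": 10.3}
    - {"x": -57,"y": 316,"z": 100,"yaw": 10.3}

```text
time: 8.48
ee_pos: [0.4451, 0.0477, 0.1385]
tcp_rot: [179.9, -0.3, 14.6]
wrist_force: [0.5, -1.0, -2.1]
opening: 0.013
```

>>> servo_tool:
  steps:
    - {"x": 0,"y": 0,"z": 0,"yaw": 0}
    - {"x": 0,"y": 0,"z": 0,"yaw": 0}

```text
time: 8.72
ee_pos: [0.4451, 0.0471, 0.1384]
tcp_rot: [179.9, -0.2, 14.5]
wrist_force: [0.5, -0.5, -2.8]
opening: 0.0129
```

```bash
python3 - <<'E'
from h import *
o=get_obs(); print(o['time'],o['ee_pos'],o['tcp_rot'],o['wrist_force'],o['torque'],o['qd'].round(1),o['opening'])
snap(['wrist','side'])
import shutil,glob
cv2.imwrite('pics/wA.png',load('wrist')[1][:,:,::-1])
crop('side',110,120,380,300,2.9,'pics/cs3.png')
E
```

```text
8.725 [0.44510904 0.04707076 0.13843432] [179.93535278  -0.23920708  14.52079608] [ 0.45521603 -0.54297019 -2.82239435] [-0.02714895  0.08402992  0.01022112] [-0.3  0.1 -0.   0.   0.1  0.1] 0.012893255485601164
wrist pics/wrist_8.72.png
side pics/side_8.78.png
```

View pics/wA.png

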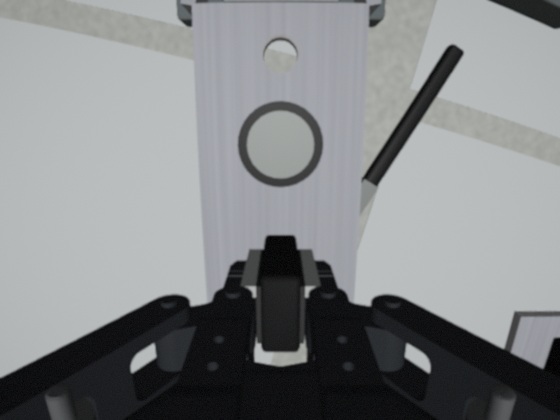

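View pics/cs3.png

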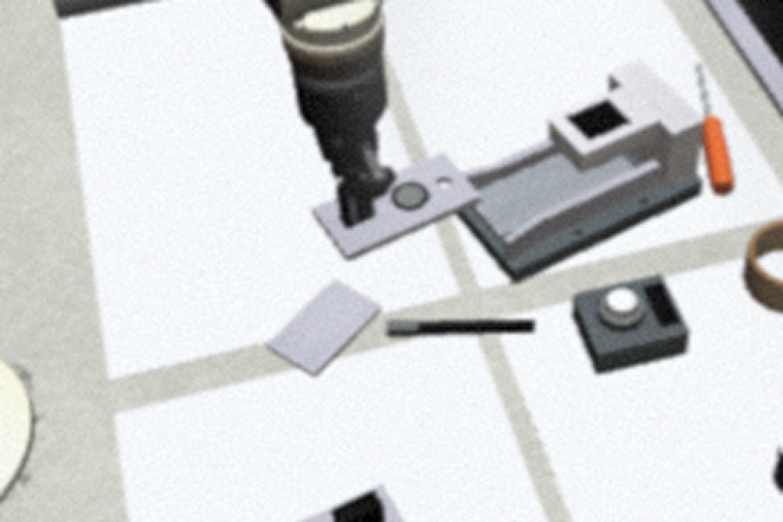

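```bash
python3 - <<'E'
from h import *
for z in (.104,.108,.112):
  P=atz('wrist',[(194,3),(369,3),(280.5,54)],z)
  print(z,np.linalg.norm(P[0]-P[1]).round(4),P.round(4).tolist())
# rows scan of left/right edges of the plate for yaw
p=load('wrist')[1].astype(int)
o=np.array([.6634,.1024]);y=np.radians(14.4);ex=np.array([np.cos(y),np.sin(y)]);ey=np.array([-ex[1],ex[0]])
for uv in [[(194,3),(369,3)],[(203,170),(363,170)],[(280.5,54),(280.5,54)]]:
  P=atz('wrist',uv,.108)[:,:2]-o; print('stand frame mm', (P@ex*1e3).round(1),(P@ey*1e3).round(1))
print('mouth px expected',proj('wrist',np.r_[o-.1*ex+.046*ey,.052]),proj('wrist',np.r_[o-.1*ex-.046*ey,.052]))
print('tri plate? top cam check')
crop('wrist',150,0,410,200,3,'pics/cw4.png')
E
```

```text
0.104 0.0712 [[0.5434, 0.1087, 0.104], [0.5613, 0.0398, 0.104], [0.5324, 0.0695, 0.104]]
0.108 0.0694 [[0.5425, 0.1075, 0.108], [0.5599, 0.0404, 0.108], [0.5318, 0.0693, 0.108]]
0.112 0.0676 [[0.5416, 0.1064, 0.112], [0.5586, 0.041, 0.112], [0.5312, 0.0692, 0.112]]
stand frame mm [-115.8 -115.7] [ 35.  -34.4]
stand frame mm [-182.8 -182.7] [ 34.1 -35. ]
stand frame mm [-135.7 -135.7] [0.7 0.7]
mouth px expected [[196.86792534   3.88208554]] [[366.46826276   4.33627991]]
tri plate? top cam check
```

View pics/cw4.png

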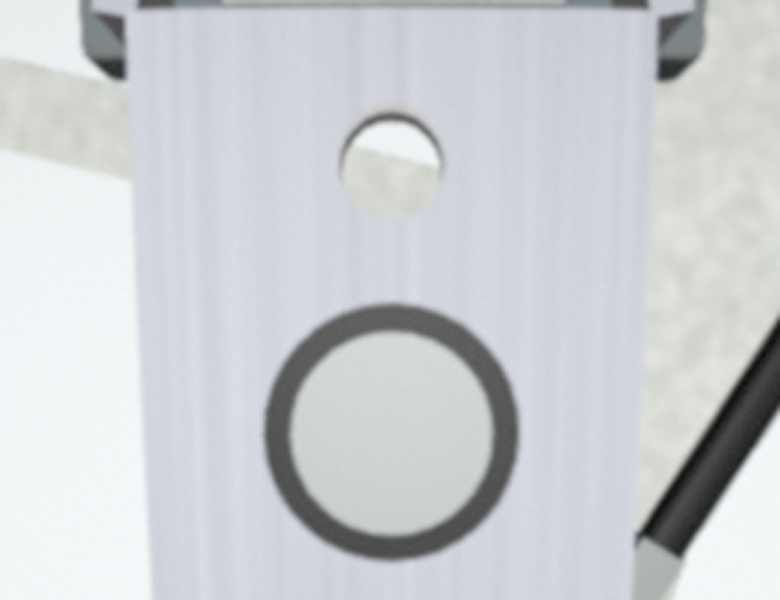

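Carrier is held level and is within 1 mm of the centreline. Its underside is at about z 100 mm and the hole is at stand x −136. Now I'll lower it and enter the mouth.

>>> servo_tool:
  steps:
    - {"x": 0,"y": -0.7,"z": -25,"yaw": 0}
    - {"x": 0,"y": -0.7,"z": -47,"yaw": 0}
    - {"x": 0,"y": -0.7,"z": -53,"yaw": 0}
    - {"x": 0,"y": -0.7,"z": -53,"yaw": 0}
    - {"x": 14.5,"y": 3,"z": -53,"yaw": 0}
    - {"x": 29.1,"y": 6.8,"z": -53,"yaw": 0}
    - {"x": 43.6,"y": 10.5,"z": -53,"yaw": 0}
    - {"x": 58.1,"y": 14.2,"z": -53,"yaw": 0}
    - {"x": 58.1,"y": 14.2,"z": -53,"yaw": 0}

```text
time: 9.95
ee_pos: [0.5042, 0.0616, 0.0851]
tcp_rot: [179.9, -0.2, 14.5]
wrist_force: [-0.8, -0.8, -3.1]
opening: 0.0131
```

```bash
cat >> h.py <<'E'
def sf():
    o=get_obs(); O=np.array([.6634,.1024]);y=np.radians(14.4);ex=np.array([np.cos(y),np.sin(y)]);ey=np.array([-ex[1],ex[0]])
    d=(o['ee_pos'][:2]-O)*1e3; f=o['wrist_force']
    print('t %.2f holex %.1f y %.1f under %.1f yaw %.2f rot %s | Fx %.1f Fy %.1f Fz %.1f | Tq %s open %.1f'%(o['time'],d@ex+89.5,d@ey,o['ee_pos'][2]*1e3-38.3,o['tcp_rot'][2],o['tcp_rot'][:2].round(2),f[:2]@ex,f[:2]@ey,f[2],o['torque'].round(2),o['opening']*1e3))
E
python3 - <<'E'
from h import *
sf(); snap(['wrist','side'])
crop('wrist',130,0,430,230,2.6,'pics/cw5.png'); crop('side',200,120,380,240,4,'pics/cs5.png')
E
```

```text
t 9.95 holex -74.8 y 0.0 under 46.8 yaw 14.52 rot [179.94  -0.22] | Fx -1.0 Fy -0.5 Fz -3.1 | Tq [-0.02  0.11 -0.03] open 13.1
wrist pics/wrist_9.95.png
side pics/side_10.00.png
```

View pics/cw5.png

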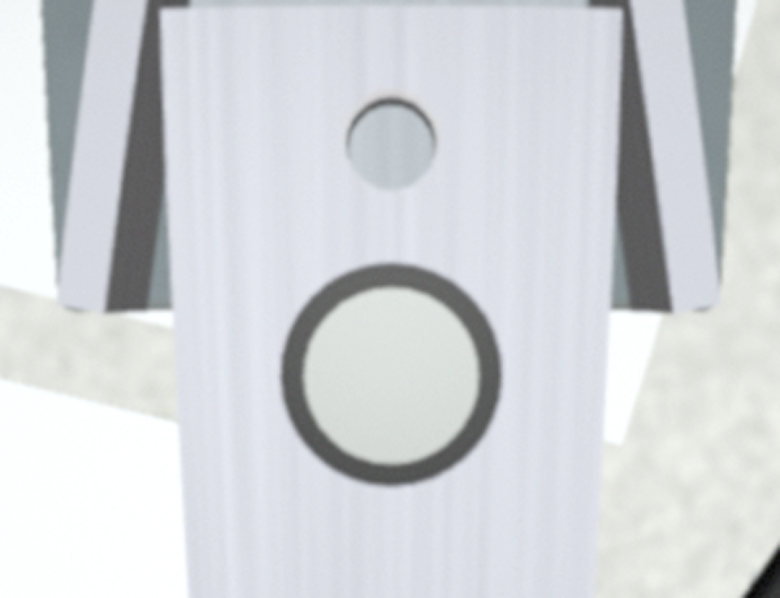

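View pics/cs5.png

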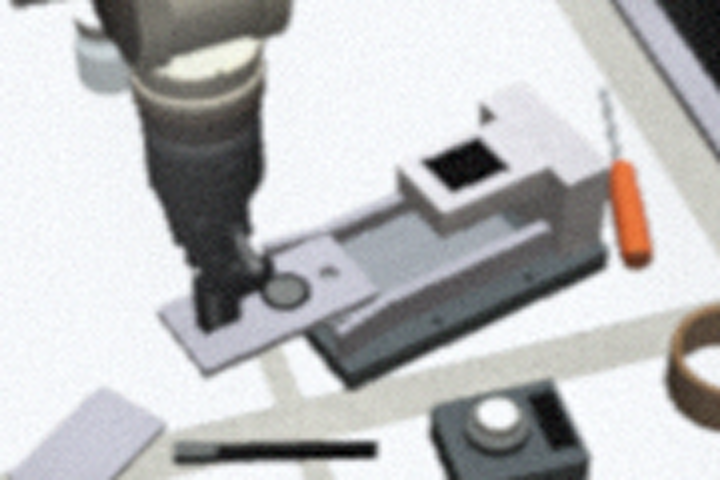

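>>> servo_tool:
  steps:
    - {"x": 0,"y": 0.4,"z": 1,"yaw": 0}
    - {"x": 9.6,"y": 2.9,"z": 1,"yaw": 0}
    - {"x": 19.3,"y": 5.4,"z": 1,"yaw": 0}
    - {"x": 29,"y": 7.9,"z": 1,"yaw": 0}
    - {"x": 43.5,"y": 11.6,"z": 1,"yaw": 0}
    - {"x": 58,"y": 15.3,"z": 1,"yaw": 0}
    - {"x": 72.5,"y": 19,"z": 1,"yaw": 0}
    - {"x": 72.5,"y": 19,"z": 1,"yaw": 0}

```text
time: 11.05
ee_pos: [0.5766, 0.0806, 0.0856]
tcp_rot: [179.9, -0.2, 14.5]
wrist_force: [-0.8, -0.4, -3.1]
opening: 0.0127
```

```bash
python3 - <<'E'
from h import *
sf()
E
```

```text
t 11.05 holex 0.0 y 0.4 under 47.3 yaw 14.52 rot [ 1.7995e+02 -1.6000e-01] | Fx -0.9 Fy -0.2 Fz -3.1 | Tq [ 0.02  0.15 -0.01] open 12.7
```

>>> servo_tool:
  steps:
    - {"x": 9.7,"y": 2.5,"z": 0,"yaw": 0}
    - {"x": 19.4,"y": 5,"z": 0,"yaw": 0}
    - {"x": 29.1,"y": 7.5,"z": 0,"yaw": 0}
    - {"x": 32,"y": 8.2,"z": 0,"yaw": 0}
    - {"x": 32,"y": 8.2,"z": -1,"yaw": 0}
    - {"x": 32,"y": 8.2,"z": -2,"yaw": 0}
    - {"x": 32,"y": 8.2,"z": -2,"yaw": 0}

```text
time: 11.92
ee_pos: [0.6084, 0.0887, 0.0837]
tcp_rot: [179.9, -0.2, 14.5]
wrist_force: [-0.6, -0.7, -2.8]
opening: 0.0131
```

```bash
python3 - <<'E'
from h import *
sf()
E
```

```text
t 11.93 holex 32.9 y 0.4 under 45.4 yaw 14.52 rot [ 1.7995e+02 -1.7000e-01] | Fx -0.8 Fy -0.5 Fz -2.8 | Tq [-0.02  0.04  0.  ] open 13.1
```

>>> servo_tool:
  steps:
    - {"x": 0,"y": 0,"z": -1,"yaw": 0}
    - {"x": 0,"y": 0,"z": -1.5,"yaw": 0}
    - {"x": 0,"y": 0,"z": -1.5,"yaw": 0}

```text
time: 12.3
ee_pos: [0.6084, 0.0886, 0.0828]
tcp_rot: [179.9, -0.2, 14.5]
wrist_force: [-4.9, -1.1, 4.5]
opening: 0.0127
```

```bash
python3 - <<'E'
from h import *
sf()
E
```

```text
t 12.30 holex 32.8 y 0.4 under 44.5 yaw 14.52 rot [179.94  -0.19] | Fx -5.0 Fy 0.2 Fz 4.5 | Tq [-0.14  0.49  0.02] open 12.7
```

Contact is on the pin top, with the underside about 45 mm up. Next I'll feel forward with a light preload.

>>> servo_tool:
  steps:
    - {"x": 1,"y": 0.25,"z": -0.6,"yaw": 0}
    - {"x": 1.9,"y": 0.5,"z": -0.6,"yaw": 0}
    - {"x": 2.9,"y": 0.75,"z": -0.6,"yaw": 0}
    - {"x": 3.9,"y": 1,"z": -0.6,"yaw": 0}
    - {"x": 3.9,"y": 1,"z": -0.6,"yaw": 0}

```text
time: 12.92
ee_pos: [0.6126, 0.0897, 0.0825]
tcp_rot: [179.9, -0.2, 14.5]
wrist_force: [-3.6, -1.4, 5.1]
opening: 0.0133
```

```bash
python3 - <<'E'
from h import *
sf()
E
```

```text
t 12.93 holex 37.1 y 0.3 under 44.2 yaw 14.51 rot [179.94  -0.23] | Fx -3.8 Fy -0.4 Fz 5.1 | Tq [-0.07  0.17 -0.  ] open 13.3
```

>>> servo_tool:
  steps:
    - {"x": 1,"y": 0.25,"z": -0.4,"yaw": 0}
    - {"x": 1.9,"y": 0.5,"z": -0.4,"yaw": 0}
    - {"x": 2.9,"y": 0.75,"z": -0.4,"yaw": 0}
    - {"x": 2.9,"y": 0.75,"z": -0.4,"yaw": 0}
  grip_force: 120

```text
time: 13.42
ee_pos: [0.6158, 0.0906, 0.0815]
tcp_rot: [179.9, -0.2, 14.5]
wrist_force: [1.4, 0.4, -1.3]
opening: 0.0125
```

```bash
python3 - <<'E'
from h import *
sf()
E
```

```text
t 13.43 holex 40.5 y 0.4 under 43.2 yaw 14.52 rot [179.94  -0.24] | Fx 1.4 Fy 0.0 Fz -1.3 | Tq [ 0.15 -0.5  -0.01] open 12.5
```

>>> servo_tool:
  steps:
    - {"x": 0,"y": 0,"z": -1,"yaw": 0}
    - {"x": 0,"y": 0,"z": -1.7,"yaw": 0}
    - {"x": 0,"y": 0,"z": -1.7,"yaw": 0}

```text
time: 13.8
ee_pos: [0.6164, 0.0908, 0.0799]
tcp_rot: [179.9, -0.3, 14.5]
wrist_force: [5.1, 2.2, -2.1]
opening: 0.0128
```

```bash
python3 - <<'E'
from h import *
sf()
E
```

```text
t 13.80 holex 41.0 y 0.4 under 41.6 yaw 14.52 rot [179.94  -0.32] | Fx 5.5 Fy 0.8 Fz -2.1 | Tq [ 0.45 -1.13  0.01] open 12.8
```

The hole is dropping over the pin. The pin pushes the carrier forward (Fx +5.5 N), so I'll centre by moving on about 1.5 mm while lowering.

>>> servo_tool:
  steps:
    - {"x": 1,"y": 0.25,"z": 0,"yaw": 0}
    - {"x": 1.5,"y": 0.4,"z": 0,"yaw": 0}
    - {"x": 1.5,"y": 0.4,"z": -1,"yaw": 0}
    - {"x": 1.5,"y": 0.4,"z": -1.5,"yaw": 0}
    - {"x": 1.5,"y": 0.4,"z": -1.5,"yaw": 0}

```text
time: 14.42
ee_pos: [0.6177, 0.0911, 0.0784]
tcp_rot: [179.9, -0.3, 14.5]
wrist_force: [-1.7, -0.6, -0.3]
opening: 0.0126
```

```bash
python3 - <<'E'
from h import *
sf()
E
```

```text
t 14.43 holex 42.4 y 0.4 under 40.1 yaw 14.52 rot [179.95  -0.3 ] | Fx -1.8 Fy -0.2 Fz -0.3 | Tq [-0.06  0.27  0.07] open 12.6
```

>>> servo_tool:
  steps:
    - {"x": 0,"y": 0,"z": -1,"yaw": 0}
    - {"x": 0,"y": 0,"z": -2,"yaw": 0}
    - {"x": 0,"y": 0,"z": -3,"yaw": 0}
    - {"x": 0,"y": 0,"z": -3,"yaw": 0}

```text
time: 14.92
ee_pos: [0.6177, 0.0911, 0.0758]
tcp_rot: [179.9, -0.3, 14.5]
wrist_force: [-3.6, -1.1, 5.3]
opening: 0.0129
```

```bash
python3 - <<'E'
from h import *
sf()
E
```

```text
t 14.93 holex 42.4 y 0.4 under 37.5 yaw 14.52 rot [179.94  -0.32] | Fx -3.8 Fy -0.2 Fz 5.3 | Tq [-0.17  0.86  0.08] open 12.9
```

>>> servo_tool:
  steps:
    - {"x": 0,"y": 0,"z": -1,"yaw": 0}
    - {"x": 0,"y": 0,"z": -2,"yaw": 0}
    - {"x": 0,"y": 0,"z": -3,"yaw": 0}
    - {"x": 0,"y": 0,"z": -4,"yaw": 0}
    - {"x": 0,"y": 0,"z": -4,"yaw": 0}

```text
time: 15.55
ee_pos: [0.6177, 0.0911, 0.0726]
tcp_rot: [179.9, -0.4, 14.5]
wrist_force: [-5.7, -0.8, 9.6]
opening: 0.0128
```

```bash
python3 - <<'E'
from h import *
sf()
E
```

```text
t 15.55 holex 42.4 y 0.4 under 34.3 yaw 14.52 rot [179.94  -0.35] | Fx -5.7 Fy 0.6 Fz 9.6 | Tq [-0.11  1.16  0.03] open 12.8
```

>>> servo_tool:
  steps:
    - {"x": 0,"y": 0,"z": -1,"yaw": 0}
    - {"x": 0,"y": 0,"z": -1.6,"yaw": 0}
    - {"x": 0,"y": 0,"z": -1.6,"yaw": 0}
    - {"x": 0,"y": 0,"z": -1.6,"yaw": 0}

```text
time: 16.05
ee_pos: [0.6177, 0.0911, 0.0723]
tcp_rot: [179.9, -0.4, 14.5]
wrist_force: [-7.0, -1.3, 11.3]
opening: 0.0124
```

```bash
python3 - <<'E'
from h import *
sf(); snap(['wrist','side'])
cv2.imwrite('pics/wF.png',load('wrist')[1][:,:,::-1]); crop('side',200,110,380,240,4.3,'pics/csF.png')
E
```

```text
t 16.05 holex 42.4 y 0.4 under 34.0 yaw 14.53 rot [179.93  -0.4 ] | Fx -7.1 Fy 0.4 Fz 11.3 | Tq [-0.22  1.5  -0.05] open 12.4
wrist pics/wrist_16.05.png
side pics/side_16.10.png
```

View pics/wF.png

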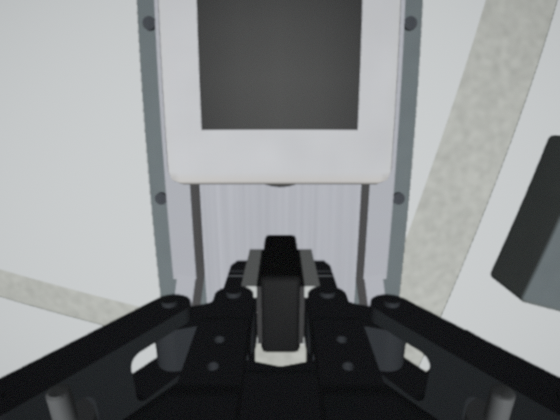

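View pics/csF.png

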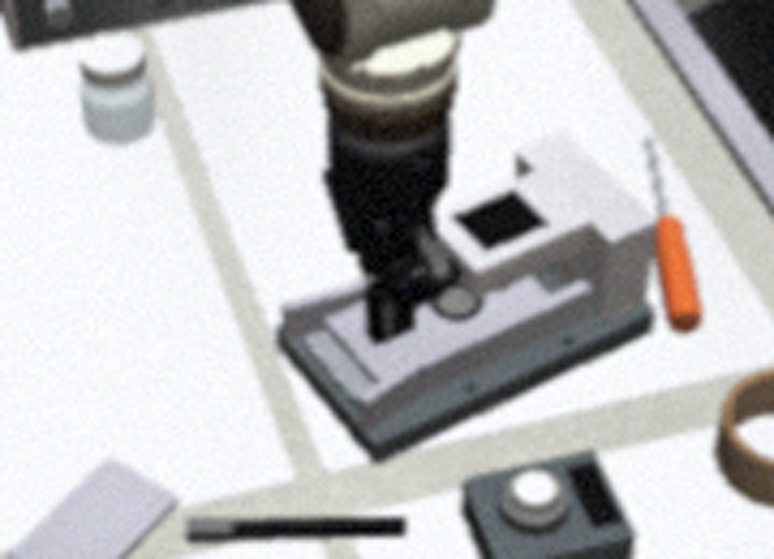

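>>> servo_tool:
  steps:
    - {"x": -0.6,"y": -0.15,"z": -1.5,"yaw": 0}
    - {"x": -0.6,"y": -0.15,"z": -2.2,"yaw": 0}
    - {"x": -0.6,"y": -0.15,"z": -2.2,"yaw": 0}
    - {"x": -0.6,"y": -0.15,"z": -2.2,"yaw": 0}

```text
time: 16.65
ee_pos: [0.6176, 0.0911, 0.0723]
tcp_rot: [179.9, -0.5, 14.5]
wrist_force: [-6.4, -0.8, 15.7]
opening: 0.0127
```

```bash
python3 - <<'E'
from h import *
sf()
E
```

```text
t 16.65 holex 42.3 y 0.4 under 34.0 yaw 14.53 rot [179.92  -0.54] | Fx -6.4 Fy 0.8 Fz 15.7 | Tq [-0.11  1.5   0.04] open 12.7
```

The stop is hard: force rose 11 → 16 N with no further travel, underside at z 34.0 and the hole end on the pin. One last check of hold stability and the scene, then hand-in.

```bash
python3 - <<'E'
from h import *
snap(['top']); snap(['side']); sf()
cv2.imwrite('pics/tF.png',load('top')[1][:,:,::-1])
E
```

```text
top pics/top_16.65.png
side pics/side_16.70.png
t 16.75 holex 42.3 y 0.4 under 33.9 yaw 14.53 rot [179.92  -0.53] | Fx -6.9 Fy 0.7 Fz 15.3 | Tq [-0.12  1.44  0.02] open 12.6
```

View pics/tF.png

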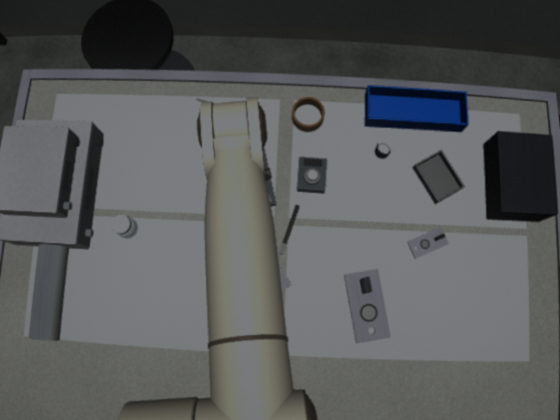

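The top view shows loupe (383,150), tray (438,177), jar (124,225), pen and the two decoys unmoved, and the button cap (312,175) back up. The hold is steady.

```bash
python3 - <<'E'
from workcell import job_done
print(job_done())
E
```

```text
the job is handed in; nothing more can be done
None
```

I pressed the zero button to its stop and let it come back up. I then gripped the middle-sized carrier, slid it between the guides and under the head, and found the pin by feel with the hole at about stand x 42 mm. I pressed the carrier down with the platen and handed the job in at about 17 s, still holding it pressed.

- **Button:** the force jumped from 3.7 to 13 N at full travel, and the cap is back up in the later pictures.
- **Seating:** the carrier stopped on the pin at about 45 mm. It dropped to 40 mm once the hole was over the pin, then sank at about the force given for the platen to a hard stop at z 34.0 mm.
- **Hold:** the push is steady at about 15 N on the wrist, about 18 N with the carrier's weight. The bystanders I could see had not moved; the blank plate was mostly hidden by the arm in the last top view, but it lay undisturbed in the side view just before.
- **Small disagreements:**
  - There is a backward force of about 7 N and a tool pitch of 0.5°, up from about 0.2–0.3° before pressing. I put these down to the arm flexing under the push.
  - The head hides the hole end, so whether the carrier's front is fully down rests on height and force, not on a picture.

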